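Load the staining caddy

TASK

Gather the three stain bottles, blue, red and purple, into the white caddy: set each one down gently, upright and centred on the disc of its own colour, and let go of it. The saline, the brown oil bottle and the green bottle do not belong to the set: leave them standing where they are, and let no bottle fall over.

Things in the scene. Friction and masses are not known exactly. Their poses are not given: they have to be found in the camera images.
- stain_blue: Dark blue stain bottle, loose, standing on the worktop, about 0.12 to 0.21 kg: round body 60 mm across, 145 mm tall, navy blue body and label with a pale lower label, white round screw cap 31 mm across from 122 mm up to its top at 145 mm (easily gripped from above by the cap, or by the body). Belongs on the blue disc. Origin: centre of its underside; z up when it stands. Turning it about z does not matter.
- stain_red: Red stain bottle, loose, standing on the worktop, about 0.12 to 0.21 kg: round body 60 mm across, 145 mm tall, red body and label with a pale lower label, white round screw cap 31 mm across from 122 mm up to its top at 145 mm (easily gripped from above by the cap, or by the body). Belongs on the red disc. Origin: centre of its underside; z up when it stands. Turning it about z does not matter.
- stain_purple: Purple stain bottle, loose, standing on the worktop, about 0.12 to 0.21 kg: round body 60 mm across, 145 mm tall, deep purple body and label with a pale lower label, white round screw cap 31 mm across from 122 mm up to its top at 145 mm (easily gripped from above by the cap, or by the body). Belongs on the purple disc. Origin: centre of its underside; z up when it stands. Turning it about z does not matter.
- caddy: White low caddy, fixed in place, 92 x 262 mm (x by y of its own frame), with three round coloured discs in a row along its own y, 80 mm apart. Floor 6 mm above the worktop, long walls 18 mm high, end walls 30 mm high with steel wire bails up to 47 mm at both ends. Origin: centre of its underside.
- pad_blue: Blue flat round disc, 72 mm across and 3 mm thick, fixed on the caddy's floor; the blue stain bottle stands on it. Which of the three bays has which colour varies. Origin: centre of its underside, 6 mm above the worktop; its top is 3 mm above the origin.
- pad_red: Red flat round disc, 72 mm across and 3 mm thick, fixed on the caddy's floor; the red stain bottle stands on it. Which of the three bays has which colour varies. Origin: centre of its underside, 6 mm above the worktop; its top is 3 mm above the origin.
- pad_purple: Purple flat round disc, 72 mm across and 3 mm thick, fixed on the caddy's floor; the purple stain bottle stands on it. Which of the three bays has which colour varies. Origin: centre of its underside, 6 mm above the worktop; its top is 3 mm above the origin.
- saline_bottle: Look-alike to leave alone: white/clear bottle with teal label and a blue cap, 64 mm across, 165 mm tall, loose, standing on the worktop. Origin: centre of its underside; z up when it stands. 
- oil_bottle: Look-alike to leave alone: small amber-brown bottle with a black cap, 34 mm across, 78 mm tall, loose, standing on the worktop. Origin: centre of its underside; z up when it stands. 
- green_bottle: Look-alike to leave alone: green bottle with a pale label and a white cap, 60 mm across, 145 mm tall, loose, standing on the worktop. Origin: centre of its underside; z up when it stands. 

How it is judged:
By the outcome, as a careful person would: the job done as asked, in the order asked, and still so for the second after the job is handed in, with the robot touching nothing.
It also fails if it takes over 96 s, if anything falls off the work surface, if the arm or the gripper's body presses on something with over 40 N, if the wrist force passes 120 N, or if a joint passes its speed limit or range.

ROBOT

A 6-joint arm with a two-finger parallel gripper is mounted at the origin on a cart in front of the work surface, level with it; the furniture and walls round the work are solid. World frame = base frame: x ahead of the robot, y to its left, z up, the work surface at z = 0. Lengths are in m, angles in degrees, forces in N, time in s.
With the tool pointing down it reaches from about 0.375 to 0.9 m from the base axis. Payload 3.1 kg.
Tool frame: the origin (TCP) lies between the finger pads; the fingertips stand 22 mm ahead of it and the grasp point (between the pads) lies 3 mm ahead of it; y points along the fingers, x is the direction in which the jaws open and shut, and the axes are right-handed (so a half turn about y gives the same grasp; the last joint's range is limited). The gripper opens to 87 mm and grips with 3 to 60 N. Pads are 19 mm wide; open, the fingers measure 117 mm over their backs; the gripper's body (75 mm by 190 mm) begins 51 mm behind the grasp point.
Start: joints at [54.746, 30.224, 82.088, -0, 67.689, -10.227], TCP at [0.264, 0.566, 0.245] pointing down, gripper open.
Joint ranges: [-176.69, 176.69], [-43.24, 126.21], [12.49, 139.97], [-82, 262], [0, 151.66], [-163.58, 163.58]. Speed limits (degrees/s): [159.86, 159.86, 180, 180, 180, 180].

INTERFACE

Orientations are given as a 3x3 rotation matrix whose columns are the frame's x, y, z axes.
In Python, from rig import bot, imaging, workorder gives the robot as it stands. The module is installed in compiled form; this text tells all that it offers.
- The arm moves only by the tool drive_tool, never from a script. Its argument "commands" is a list of rows, each an object of numbers: "dx", "dy", "dz": the shift along the tool's x, y, z normalised to -1 to 1, where 1 is 4 cm; "wx", "wy", "wz": the turn, a rotation vector about the tool's x, y, z normalised to -1 to 1, where 1 is pi/2 rad; "grip": the finger opening in mm, from 0 to 87. In form: [{"dx": .., "dy": .., "dz": .., "wx": .., "wy": .., "wz": .., "grip": ..}, ...]. A call has 1 to 8 rows; each row shifts and turns the commanded pose from where the row before left it, along the tool's axes as they then stand; what a row does not reach is not made up. A row lasts 1/8 s, in which the tool goes at most 62.5 mm and 10.7 degrees, less where a joint would pass 70% of its speed; a pose out of reach is approached as far as the arm can. A call with a number of a shift or a turn outside -1 to 1 is refused whole. A call with a gripper value outside its range is refused whole. The fingers move at their own pace and stop on an object; the grip force is fixed at half the most. Time passes only in rows, so rows that do not move let the fingers close. It gives the time, the measured TCP pose, the force and the opening at its end, in the units of the state.
- bot.read_state(): the state, without advancing time (a new reading comes with each control period).
- imaging.capture(name): name is "side" or "top"; returns (picture, depth): 420x560x3 uint8, red, green, blue; 420x560 float32, m along the optical axis (not along the pixel's ray), 0 where there is no reading.
- imaging.get_calibration(name): a dict with "mtx" (3x3 intrinsics, pixels), "dist" ([k1, k2, p1, p2, k3] as OpenCV has them; the pictures are not rectified), "world_to_cam" (4x4, takes a point from world to camera coordinates). Camera axes: x right, y down, z forward; pixel columns grow to the right and rows downward; lengths in m; the calibration is good to about 2 mm. A picture is of the moment at which its call begins. get_calibration takes no time and is no camera call.
- workorder.hand_in(): hands the job in, once; it reports no verdict.
The state is a dict: "time_s": time; "joint_positions": joint angles; "qvel": joint speeds; "tau": joint torques, N m; "position": TCP position; "tcp_rot": TCP orientation; "force": force on the tool from outside, world axes, zero at the start; "moment": the same for the moment, N m; "opening": opening from 0.0 (shut) to 1.0 (fully open).
Only numpy, scipy, OpenCV 4.12 (cv2) and the standard library are available. Lean on these libraries where they do the work, as an engineer would, in place of code of your own. Each camera call takes 0.05 s, during which the arm holds its last target. There are 200 camera calls.

## Working session

There is one attempt and no reset: what is moved stays moved. The work goes in short steps, Python scripts to look and compute and a tool call to move; the robot and the scene stay as the last step left them, time stands still between calls to the robot, and variables do not carry over. Pictures are saved under pics/ and viewed, on a budget of 14 in all, crops included, one or two more only if the job needs it, and the job is handed in when it is done.

Besides the shell and the picture viewer there is one more tool, called after ">>>" in YAML: its name, and indented under it one key for each argument. drive_tool: Moves the arm, as the interface text tells. Its arguments: {"type":"object","properties":{"commands":{"type":"array"}},"required":["commands"]}

```bash
mkdir -p pics
python3 - <<'E'
from rig import bot, imaging
import cv2, numpy as np
for n in("top","side"):
    p,d=imaging.capture(n); cv2.imwrite(f"pics/{n}0.png",p[:,:,::-1]); np.save(f"{n}0.npy",d)
    c=imaging.get_calibration(n); print(n,c["mtx"],c["dist"],c["world_to_cam"])
s=bot.read_state();print(s["position"],s["tcp_rot"],s["opening"],s["time_s"])
E
```

```text
top [[430.25006419   0.         280.81643844]
 [  0.         430.25006419 204.5238543 ]
 [  0.           0.           1.        ]] [-0.11768296  0.          0.          0.          0.        ] [[-0.00267631 -0.99966312 -0.02581637 -0.04495007]
 [-0.99673844  0.00474895 -0.08056008  0.54963802]
 [ 0.08065555  0.02551656 -0.99641537  0.94632594]
 [ 0.          0.          0.          1.        ]]
side [[463.78873099   0.         290.62241997]
 [  0.         463.78873099 214.43243411]
 [  0.           0.           1.        ]] [0.04637143 0.         0.         0.         0.        ] [[ 0.97709698 -0.21169879  0.02156654 -0.52710233]
 [-0.13088352 -0.6777996  -0.72350342  0.06043607]
 [ 0.16778259  0.70411031 -0.68998383  0.99918414]
 [ 0.          0.          0.          1.        ]]
[0.26403433 0.56580633 0.24366573] [[ 4.23060003e-01 -1.12626022e-03 -9.06100969e-01]
 [ 9.06099565e-01 -1.62870827e-03  4.23061373e-01]
 [-1.95225134e-03 -9.99998039e-01  3.31462568e-04]] 0.9997543649031765 0.1
```

View pics/top0.png

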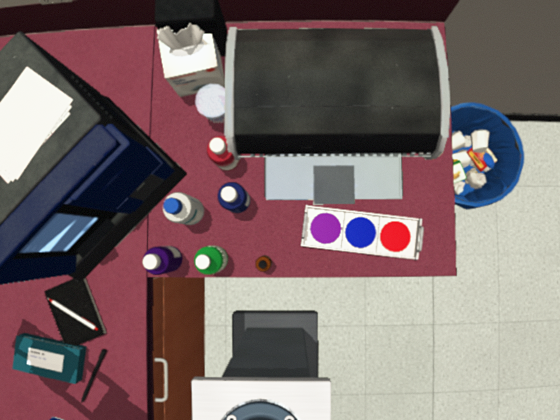

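View pics/side0.png

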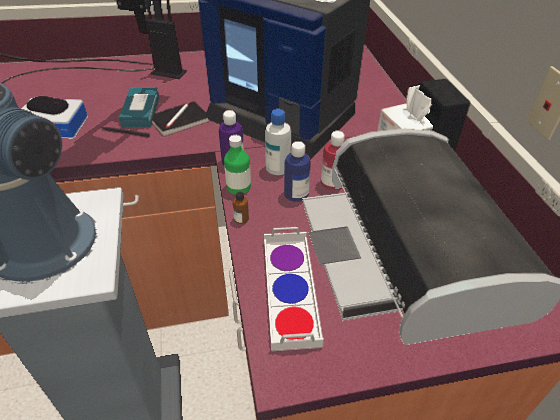

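The top view shows purple at cap (150,262), green (203,262), saline (175,207), blue (230,192), red (217,145) and oil (264,263). The pads are purple (325,228), blue (360,233) and red (395,237). The side view has all of them as well: purple (230,118), blue (298,150), red (338,138), pads (287,257), (290,288) and (294,323). I'll enlarge both to read them more closely.

Run:
```python
import cv2
a=cv2.imread("pics/top0.png")[120:290,130:430]; cv2.imwrite("pics/topc.png",cv2.resize(a,(780,442),interpolation=cv2.INTER_CUBIC))
a=cv2.imread("pics/side0.png")[100:350,200:360]; cv2.imwrite("pics/sidec.png",cv2.resize(a,(384,600),interpolation=cv2.INTER_CUBIC))
```

```text
(no output)
```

View pics/topc.png

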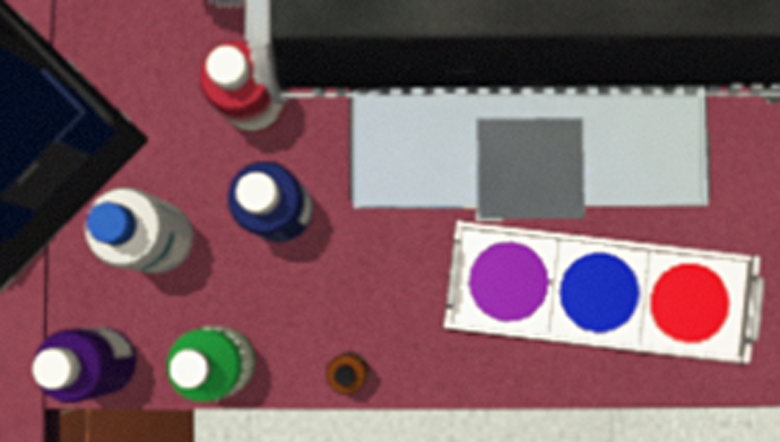

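View pics/sidec.png

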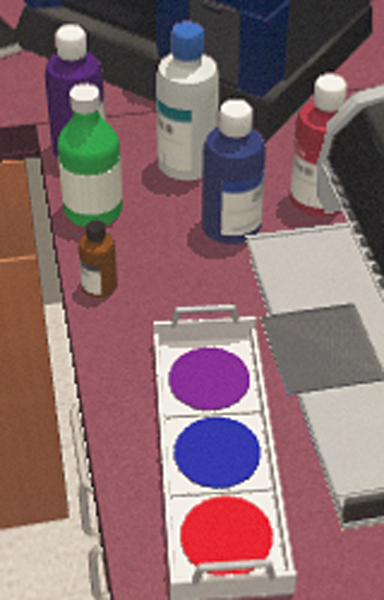

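Cap tops in the top crop are red (227,67), blue (257,193), purple (56,369), green (189,369), saline (109,223) and oil (346,374). Pads are (508,281), (599,292) and (689,302). In the side crop the cap tops are purple (71,34), blue (236,110), red (330,84), saline (188,32) and green (85,93). Pads are (209,379), (217,452) and (226,534).

```bash
cat > h.py <<'E'
from rig import bot, imaging
import cv2, numpy as np
def ray(n,uv):
    c=imaging.get_calibration(n); T=np.array(c["world_to_cam"])
    x=cv2.undistortPoints(np.array([[uv]],float),np.array(c["mtx"]),np.array(c["dist"])).ravel()
    R=T[:3,:3]; return -R.T@T[:3,3], R.T@np.r_[x,1]   # direction scaled to depth 1
def tri(a,b):
    (o1,d1),(o2,d2)=ray("top",a),ray("side",b)
    s=np.linalg.lstsq(np.c_[d1,-d2],o2-o1,rcond=None)[0]
    p,q=o1+s[0]*d1,o2+s[1]*d2
    return (p+q)/2,np.linalg.norm(p-q)
def atz(n,uv,z):
    o,d=ray(n,uv); return o+d*(z-o[2])/d[2]
tc=lambda x,y:((x+.5)/2.6-.5+130,(y+.5)/2.6-.5+120)
sc=lambda x,y:((x+.5)/2.4-.5+200,(y+.5)/2.4-.5+100)
E
python3 - <<'E'
from h import *
np.set_printoptions(precision=4,suppress=True)
T=dict(red=(227,67,.145),blue=(257,193,.145),purple=(56,369,.145),green=(189,369,.145),saline=(109,223,.165),oil=(346,374,.078),pp=(508,281,.009),pb=(599,292,.009),pr=(689,302,.009))
S=dict(red=(330,84),blue=(236,110),purple=(71,34),green=(85,93),saline=(188,32),pp=(209,379),pb=(217,452),pr=(226,534))
dt=np.load("top0.npy")
for k,(x,y,z) in T.items():
    u=tc(x,y); o,d=ray("top",u); D=dt[round(u[1]),round(u[0])]
    print(k,"top@z",atz("top",u,z),"depth",o+d*D, "tri",*(tri(u,sc(*S[k])) if k in S else []), "side@z",atz("side",sc(*S[k]),z)if k in S else"")
# machine edge (drum end) heights
for u in [(228,60),(228,100),(230,140),(236,150),(250,150),(300,150),(180,170),(285,180),(335,185)]:
    o,d=ray("top",u); print(u,o+d*dt[u[1],u[0]])
E
```

```text
red top@z [0.6587 0.0773 0.145 ] depth [0.6581 0.0769 0.1474] tri [0.6606 0.0771 0.144 ] 0.003338748324949549 side@z [0.6618 0.0758 0.145 ]
blue top@z [0.561  0.0531 0.145 ] depth [0.5609 0.053  0.146 ] tri [0.5629 0.053  0.1436] 0.003498447965142965 side@z [0.5641 0.0509 0.145 ]
purple top@z [0.4272 0.2071 0.145 ] depth [0.4273 0.2063 0.1473] tri [0.4288 0.2065 0.146 ] 0.0031419988320688145 side@z [0.4305 0.2077 0.145 ]
green top@z [0.4278 0.1041 0.145 ] depth [0.4278 0.104  0.1452] tri [0.4294 0.1039 0.1447] 0.003237929741466488 side@z [0.431 0.103 0.145]
saline top@z [0.537  0.1615 0.165 ] depth [0.5369 0.1609 0.1672] tri [0.5389 0.1617 0.1633] 0.0034836133582697073 side@z [0.5401 0.1588 0.165 ]
oil top@z [ 0.4206 -0.0102  0.078 ] depth [ 0.4206 -0.0102  0.0784] tri side@z 
pp top@z [ 0.4971 -0.1469  0.009 ] depth [ 0.4972 -0.147   0.0069] tri [ 0.4982 -0.1473  0.0059] 0.0019398290391229314 side@z [ 0.4985 -0.1501  0.009 ]
pb top@z [ 0.4871 -0.2262  0.009 ] depth [ 0.4871 -0.2261  0.0098] tri [ 0.4882 -0.2268  0.0067] 0.001983570076716823 side@z [ 0.4887 -0.2286  0.009 ]
pr top@z [ 0.4779 -0.3051  0.009 ] depth [ 0.4779 -0.3047  0.0107] tri [ 0.4786 -0.3055  0.008 ] 0.0013271885335115869 side@z [ 0.479  -0.3063  0.009 ]
(228, 60) [0.8356 0.0568 0.1508]
(228, 100) [0.7486 0.0545 0.1567]
(230, 140) [0.6716 0.0525 0.1358]
(236, 150) [0.6573 0.0441 0.1056]
(250, 150) [0.6573 0.0149 0.1043]
(300, 150) [ 0.657  -0.0894  0.1011]
(180, 170) [0.6287 0.182  0.0302]
(285, 180) [ 0.6015 -0.057   0.0468]
(335, 185) [ 0.59   -0.1669  0.0461]
```

Run:
```python
from h import *
d=np.load("top0.npy"); c=imaging.get_calibration("top"); T=np.array(c["world_to_cam"])
v,u=np.mgrid[:420,:560]; x=cv2.undistortPoints(np.c_[u.ravel(),v.ravel()].astype(float)[:,None],np.array(c["mtx"]),np.array(c["dist"]))[:,0]
P=(np.c_[x,np.ones(len(x))]*d.reshape(-1,1)-T[:3,3])@T[:3,:3]; P=P.reshape(420,560,3)
ok=d>0
# max height per 3cm cell
print("max height mm: rows x, cols y")
ys=np.arange(.36,-.40,-.04); print("      ",*["%4d"%(1000*y) for y in ys])
for X in np.arange(.86,.34,-.04):
    print("%4d: "%(1000*X),*["%4d"%(1000*P[...,2][m].max()) if (m:=ok&(abs(P[...,0]-X)<.02)&(abs(P[...,1]-y)<.02)).any() else "   ." for y in ys])
for v in (135,142,148,152,156): print(v,[(uu,*(1000*P[v,uu]).astype(int)) for uu in range(216,246,3)])
```

```text
max height mm: rows x, cols y
        360  320  280  240  200  160  120   80   40    0  -39  -79 -119 -159 -199 -239 -279 -319 -359
 860:     4    5    4    4  178  202  129  148  151  146  145  145  146  145  145  146  145  145  151
 820:   364    5    4    5  130  129  127  156  159  154  154  154  153  154  154  153  153  153  158
 779:   365  364    4    6    4    5   85  156  160  154  154  154  154  153  154  154  154  153  159
 739:   371  371  363    4    4    5   86  155  158  153  154  153  153  154  154  153  153  154  157
 699:   371  371  371  363    4    4    3  151  155  148  149  149  149  150  148  147  149  147  152
 659:   372  371  371  364  359    5  110  148  144  135  135  136  134  133  137  137  137  133  142
 619:   372  372  369  364  363   22    4  111   97   51   48   49   50   51   50   48   49   51    4
 579:   372  371  364  364  361  126    4  149  148   52   49   48   50   51   50   49   49   53    5
 539:   366  365  365  363  126  168  126  148  147   49   45   47   50   51   50   22   20   21    4
 499:   365  363  359    5  125  128  119    4    
[... 2217 characters left out ...]
nt64(653), np.int64(48), np.int64(102)), (237, np.int64(655), np.int64(43), np.int64(93)), (240, np.int64(655), np.int64(37), np.int64(94)), (243, np.int64(655), np.int64(31), np.int64(90))]
156 [(216, np.int64(644), np.int64(85), np.int64(109)), (219, np.int64(643), np.int64(78), np.int64(112)), (222, np.int64(643), np.int64(72), np.int64(111)), (225, np.int64(643), np.int64(66), np.int64(111)), (228, np.int64(644), np.int64(60), np.int64(108)), (231, np.int64(646), np.int64(55), np.int64(98)), (234, np.int64(648), np.int64(51), np.int64(85)), (237, np.int64(650), np.int64(45), np.int64(75)), (240, np.int64(650), np.int64(39), np.int64(73)), (243, np.int64(650), np.int64(33), np.int64(73))]
```

>>> drive_tool:
  commands:
    - {"dx": -0.86, "dz": -0.4, "dy": -0.3, "grip": 60}
    - {"dx": -0.86, "dz": -0.4, "dy": -0.3, "grip": 60}
    - {"dx": -0.86, "dz": -0.4, "dy": -0.3, "grip": 60}
    - {"dx": -0.86, "dz": -0.4, "dy": -0.3, "grip": 60}
    - {"dx": -0.86, "dz": -0.4, "dy": -0.3, "grip": 60}
    - {"dx": -0.86, "dz": -0.4, "dy": -0.3, "grip": 60}
    - {"dx": -0.86, "dz": -0.4, "dy": -0.3, "grip": 60}
    - {"grip": 60}

```text
schema error: expected keys dx, dy, dz, wx, wy, wz, grip
```

>>> drive_tool:
  commands:
    - {"wy": 0.1, "grip": 60}
    - {"wy": 0.1, "grip": 60}
    - {"wy": 0.1, "grip": 60}
    - {"wy": 0.1, "grip": 60}
    - {"wy": 0.1, "grip": 60}
    - {"wy": 0.1, "grip": 60}
    - {"wy": 0.1, "grip": 60}
    - {"wy": 0.022, "grip": 60}

```text
schema error: expected keys dx, dy, dz, wx, wy, wz, grip
```

>>> drive_tool:
  commands:
    - {"dx": -0.86, "dy": -0.3, "dz": -0.4, "wx": 0, "wy": 0, "wz": 0, "grip": 60}
    - {"dx": -0.86, "dy": -0.3, "dz": -0.4, "wx": 0, "wy": 0, "wz": 0, "grip": 60}
    - {"dx": -0.86, "dy": -0.3, "dz": -0.4, "wx": 0, "wy": 0, "wz": 0, "grip": 60}
    - {"dx": -0.86, "dy": -0.3, "dz": -0.4, "wx": 0, "wy": 0, "wz": 0, "grip": 60}
    - {"dx": -0.86, "dy": -0.3, "dz": -0.4, "wx": 0, "wy": 0, "wz": 0, "grip": 60}
    - {"dx": -0.86, "dy": -0.3, "dz": -0.4, "wx": 0, "wy": 0, "wz": 0, "grip": 60}
    - {"dx": -0.86, "dy": -0.3, "dz": -0.4, "wx": 0, "wy": 0, "wz": 0, "grip": 60}
    - {"dx": 0, "dy": 0, "dz": 0, "wx": 0, "wy": 0, "wz": 0, "grip": 60}

```text
time_s: 1.1
position: [0.2637, 0.2992, 0.329]
tcp_rot: [[0.426, 0.001, -0.905], [0.905, 0.0, 0.426], [0.0, -1.0, -0.0]]
force: [0.2, -0.4, 1.0]
opening: 0.69
```

>>> drive_tool:
  commands:
    - {"dx": 0, "dy": 0, "dz": 0, "wx": 0, "wy": 0.1, "wz": 0, "grip": 60}
    - {"dx": 0, "dy": 0, "dz": 0, "wx": 0, "wy": 0.1, "wz": 0, "grip": 60}
    - {"dx": 0, "dy": 0, "dz": 0, "wx": 0, "wy": 0.1, "wz": 0, "grip": 60}
    - {"dx": 0, "dy": 0, "dz": 0, "wx": 0, "wy": 0.1, "wz": 0, "grip": 60}
    - {"dx": 0, "dy": 0, "dz": 0, "wx": 0, "wy": 0.1, "wz": 0, "grip": 60}
    - {"dx": 0, "dy": 0, "dz": 0, "wx": 0, "wy": 0.1, "wz": 0, "grip": 60}
    - {"dx": 0, "dy": 0, "dz": 0, "wx": 0, "wy": 0.1, "wz": 0, "grip": 60}
    - {"dx": 0, "dy": 0, "dz": 0, "wx": 0, "wy": 0.022, "wz": 0, "grip": 60}

```text
time_s: 2.1
position: [0.2639, 0.3014, 0.3281]
tcp_rot: [[1.0, -0.001, -0.0], [0.0, -0.0, 1.0], [-0.001, -1.0, -0.0]]
force: [0.7, -0.1, 1.0]
opening: 0.689
```

>>> drive_tool:
  commands:
    - {"dx": 0.75, "dy": 0, "dz": -0.62, "wx": 0, "wy": 0, "wz": 0, "grip": 60}
    - {"dx": 0.75, "dy": 0, "dz": -0.62, "wx": 0, "wy": 0, "wz": 0, "grip": 60}
    - {"dx": 0.75, "dy": 0, "dz": -0.62, "wx": 0, "wy": 0, "wz": 0, "grip": 60}
    - {"dx": 0.75, "dy": 0, "dz": -0.62, "wx": 0, "wy": 0, "wz": 0, "grip": 60}
    - {"dx": 0.75, "dy": 0, "dz": -0.62, "wx": 0, "wy": 0, "wz": 0, "grip": 60}
    - {"dx": 0.75, "dy": 0, "dz": -0.62, "wx": 0, "wy": 0, "wz": 0, "grip": 60}
    - {"dx": 0.75, "dy": 0, "dz": -0.62, "wx": 0, "wy": 0, "wz": 0, "grip": 60}
    - {"dx": 0.75, "dy": 0, "dz": -0.62, "wx": 0, "wy": 0, "wz": 0, "grip": 60}

```text
time_s: 3.1
position: [0.5051, 0.1019, 0.328]
tcp_rot: [[1.0, -0.0, -0.002], [0.002, 0.0, 1.0], [-0.0, -1.0, 0.0]]
force: [-0.6, 0.3, 0.1]
opening: 0.689
```

>>> drive_tool:
  commands:
    - {"dx": 0.75, "dy": 0, "dz": -0.62, "wx": 0, "wy": 0, "wz": 0, "grip": 60}
    - {"dx": 0.72, "dy": 0, "dz": -0.62, "wx": 0, "wy": 0, "wz": 0, "grip": 60}
    - {"dx": 0, "dy": 0.9, "dz": 0, "wx": 0, "wy": 0, "wz": 0, "grip": 60}
    - {"dx": 0, "dy": 0.9, "dz": 0, "wx": 0, "wy": 0, "wz": 0, "grip": 60}
    - {"dx": 0, "dy": 0.8, "dz": 0, "wx": 0, "wy": 0, "wz": 0, "grip": 60}
    - {"dx": 0, "dy": 0.4, "dz": 0, "wx": 0, "wy": 0, "wz": 0, "grip": 60}
    - {"dx": 0, "dy": 0, "dz": 0, "wx": 0, "wy": 0, "wz": 0, "grip": 60}

```text
time_s: 3.98
position: [0.5623, 0.053, 0.2074]
tcp_rot: [[1.0, -0.003, -0.001], [0.001, 0.0, 1.0], [-0.003, -1.0, 0.0]]
force: [-0.6, -0.6, -0.1]
opening: 0.69
```

Run:
```python
from h import *
a=imaging.capture("side")[0][60:260,200:400,::-1]; b=imaging.capture("top")[0][120:320,130:330,::-1]
cv2.imwrite("pics/b1.png",cv2.resize(np.hstack([a,b]),(800,400),interpolation=cv2.INTER_CUBIC))
```

```text
(no output)
```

View pics/b1.png

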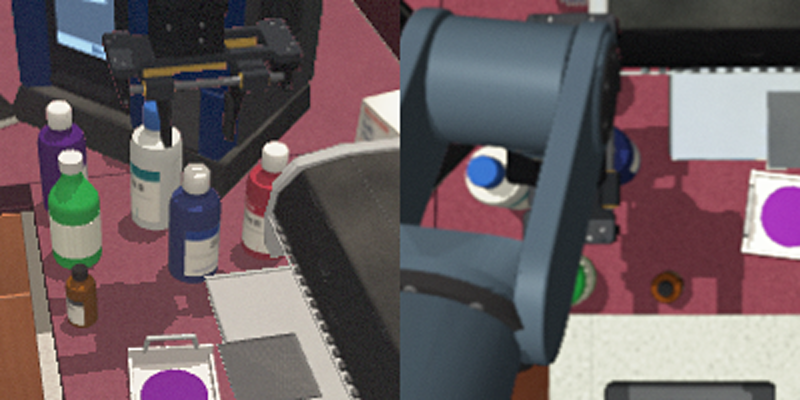

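The fingers (crop 165,120 and 232,115) straddle the blue cap (196,175), and the body's long side runs along the jaw axis. I'll descend and grip.

>>> drive_tool:
  commands:
    - {"dx": 0, "dy": 0.6, "dz": 0, "wx": 0, "wy": 0, "wz": 0, "grip": 60}
    - {"dx": 0, "dy": 0.6, "dz": 0, "wx": 0, "wy": 0, "wz": 0, "grip": 60}
    - {"dx": 0, "dy": 0.4, "dz": 0, "wx": 0, "wy": 0, "wz": 0, "grip": 60}
    - {"dx": 0, "dy": 0, "dz": 0, "wx": 0, "wy": 0, "wz": 0, "grip": 45}
    - {"dx": 0, "dy": 0, "dz": 0, "wx": 0, "wy": 0, "wz": 0, "grip": 30}
    - {"dx": 0, "dy": 0, "dz": 0, "wx": 0, "wy": 0, "wz": 0, "grip": 10}
    - {"dx": 0, "dy": 0, "dz": 0, "wx": 0, "wy": 0, "wz": 0, "grip": 10}
    - {"dx": 0, "dy": 0, "dz": 0, "wx": 0, "wy": 0, "wz": 0, "grip": 10}

```text
time_s: 5.08
position: [0.5626, 0.0527, 0.1452]
tcp_rot: [[1.0, 0.0, -0.0], [0.0, -0.0, 1.0], [0.0, -1.0, -0.0]]
force: [-0.6, 0.8, 4.6]
opening: 0.345
```

>>> drive_tool:
  commands:
    - {"dx": 0, "dy": -0.5, "dz": 0, "wx": 0, "wy": 0, "wz": 0, "grip": 10}
    - {"dx": 0, "dy": -1, "dz": 0, "wx": 0, "wy": 0, "wz": 0, "grip": 10}
    - {"dx": 0, "dy": -1, "dz": 0, "wx": 0, "wy": 0, "wz": 0, "grip": 10}
    - {"dx": 0, "dy": -0.5, "dz": 0, "wx": 0, "wy": 0, "wz": 0, "grip": 10}
    - {"dx": -0.05, "dy": 0, "dz": -0.2, "wx": 0, "wy": 0, "wz": 0, "grip": 10}
    - {"dx": -0.1, "dy": 0, "dz": -0.4, "wx": 0, "wy": 0, "wz": 0, "grip": 10}
    - {"dx": -0.15, "dy": 0, "dz": -0.6, "wx": 0, "wy": 0, "wz": 0, "grip": 10}
    - {"dx": -0.2, "dy": 0, "dz": -0.7, "wx": 0, "wy": 0, "wz": 0, "grip": 10}

```text
time_s: 6.08
position: [0.5413, -0.0246, 0.2627]
tcp_rot: [[1.0, -0.004, -0.0], [0.0, 0.0, 1.0], [-0.004, -1.0, 0.0]]
force: [0.0, -0.8, -1.1]
opening: 0.353
```

>>> drive_tool:
  commands:
    - {"dx": -0.2, "dy": 0, "dz": -0.8, "wx": 0, "wy": 0, "wz": 0, "grip": 10}
    - {"dx": -0.2, "dy": 0, "dz": -0.8, "wx": 0, "wy": 0, "wz": 0, "grip": 10}
    - {"dx": -0.2, "dy": 0, "dz": -0.8, "wx": 0, "wy": 0, "wz": 0, "grip": 10}
    - {"dx": -0.2, "dy": 0, "dz": -0.8, "wx": 0, "wy": 0, "wz": 0, "grip": 10}
    - {"dx": -0.2, "dy": 0, "dz": -0.7, "wx": 0, "wy": 0, "wz": 0, "grip": 10}
    - {"dx": -0.2, "dy": 0, "dz": -0.6, "wx": 0, "wy": 0, "wz": 0, "grip": 10}
    - {"dx": -0.16, "dy": 0, "dz": -0.4, "wx": 0, "wy": 0, "wz": 0, "grip": 10}
    - {"dx": 0, "dy": 0, "dz": 0, "wx": 0, "wy": 0, "wz": 0, "grip": 10}

```text
time_s: 7.08
position: [0.4873, -0.2202, 0.2636]
tcp_rot: [[1.0, -0.002, 0.003], [-0.003, 0.001, 1.0], [-0.002, -1.0, 0.001]]
force: [0.7, 0.4, -1.3]
opening: 0.35
```

>>> drive_tool:
  commands:
    - {"dx": 0.02, "dy": 0.6, "dz": -0.18, "wx": 0, "wy": 0, "wz": 0, "grip": 10}
    - {"dx": 0, "dy": 0.8, "dz": 0, "wx": 0, "wy": 0, "wz": 0, "grip": 10}
    - {"dx": 0, "dy": 0.6, "dz": 0, "wx": 0, "wy": 0, "wz": 0, "grip": 10}
    - {"dx": 0, "dy": 0, "dz": 0, "wx": 0, "wy": 0, "wz": 0, "grip": 10}

```text
time_s: 7.58
position: [0.4879, -0.2246, 0.1827]
tcp_rot: [[1.0, -0.004, -0.001], [0.001, 0.004, 1.0], [-0.004, -1.0, 0.004]]
force: [-0.9, 0.8, -1.0]
opening: 0.346
```

Run:
```python
from h import *
a=imaging.capture("side")[0][150:360,200:360,::-1]; b=imaging.capture("top")[0][150:360,280:440,::-1]
cv2.imwrite("pics/b2.png",cv2.resize(np.hstack([a,b]),(800,525),interpolation=cv2.INTER_CUBIC))
```

```text
(no output)
```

View pics/b2.png

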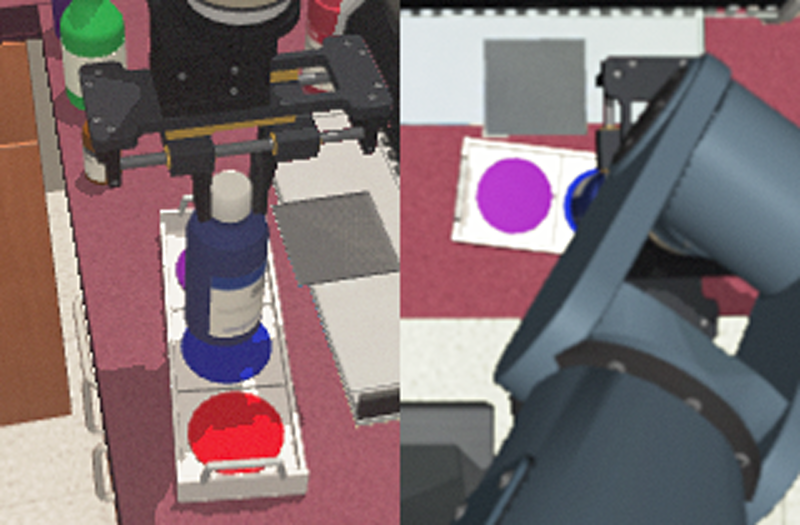

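Run:
```python
from h import *
q=lambda x,y:((x+.5)/2.5-.5+200,(y+.5)/2.5-.5+150)
print(atz("side",q(231,181),.184)); print("pad side",[atz("side",q(231,181+k),.184) for k in(-5,5)])
s=bot.read_state(); print(s["position"],s["joint_positions"])
```

```text
[ 0.49004263 -0.22134804  0.184     ]
pad side [array([ 0.49109702, -0.21653525,  0.184     ]), array([ 0.48899759, -0.22611814,  0.184     ])]
[ 0.48951337 -0.22603865  0.1848613 ] [-3.66735925e+01  2.83230678e+01  9.78932255e+01  1.75518312e-02
  5.37758307e+01 -3.67192280e+01]
```

>>> drive_tool:
  commands:
    - {"dx": 0, "dy": 0.4, "dz": 0, "wx": 0, "wy": 0, "wz": 0, "grip": 10}
    - {"dx": 0, "dy": 0.25, "dz": 0, "wx": 0, "wy": 0, "wz": 0, "grip": 10}
    - {"dx": 0, "dy": 0, "dz": 0, "wx": 0, "wy": 0, "wz": 0, "grip": 10}

```text
time_s: 8.05
position: [0.4891, -0.2263, 0.1586]
tcp_rot: [[1.0, -0.0, -0.0], [0.0, 0.0, 1.0], [-0.0, -1.0, 0.0]]
force: [-0.0, 0.2, -1.5]
opening: 0.347
```

Run:
```python
from h import *
b=imaging.capture("side")[0][195:315,250:330,::-1]
cv2.imwrite("pics/b3.png",cv2.resize(b,(400,600),interpolation=cv2.INTER_CUBIC))
c=imaging.get_calibration("side");T=np.array(c["world_to_cam"])
# predicted outlines (crop px): bottle centred on pad centre tri vs
for nm,ctr,r in(("pad",(.488,-.227,.009),.036),("base",(.488,-.227,.012),.030)):
    t=np.radians([0,90,180,270]);P=np.c_[ctr[0]+r*np.cos(t),ctr[1]+r*np.sin(t),np.full(4,ctr[2])]
    p=cv2.projectPoints(P,cv2.Rodrigues(T[:3,:3])[0],T[:3,3],np.array(c["mtx"]),np.array(c["dist"]))[0][:,0]
    print(nm,((p+.5-[250,195])*5).round())
```

```text
pad [[289. 451.]
 [182. 395.]
 [111. 479.]
 [220. 539.]]
base [[275. 448.]
 [185. 401.]
 [126. 472.]
 [217. 522.]]
```

View pics/b3.png

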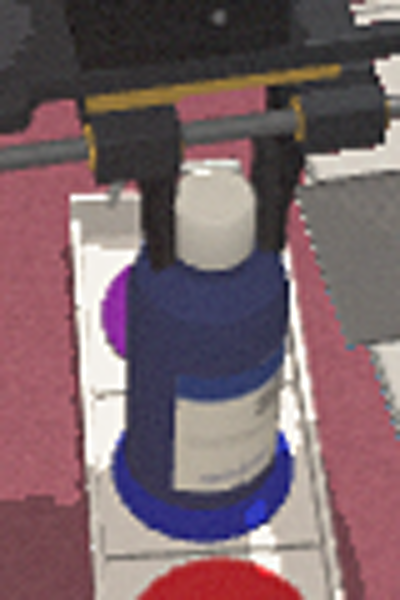

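Run:
```python
from h import *
p=imaging.capture("side")[0]
for u in(280,288,294): print(u,[(v,*map(int,p[v,u])) for v in range(282,306)])
for v in (275,280,285): print(v,[(u,*map(int,p[v,u])) for u in list(range(270,284))+list(range(300,312))])
```

```text
280 [(282, 57, 53, 81), (283, 58, 56, 83), (284, 57, 53, 80), (285, 59, 56, 81), (286, 58, 52, 78), (287, 59, 59, 82), (288, 55, 51, 75), (289, 57, 58, 80), (290, 60, 54, 79), (291, 53, 52, 79), (292, 56, 57, 77), (293, 63, 57, 81), (294, 48, 49, 126), (295, 50, 47, 125), (296, 46, 45, 124), (297, 50, 48, 126), (298, 47, 41, 122), (299, 37, 36, 117), (300, 49, 48, 116), (301, 198, 188, 172), (302, 196, 187, 173), (303, 191, 182, 171), (304, 198, 188, 178), (305, 159, 150, 142)]
288 [(282, 173, 166, 151), (283, 171, 165, 153), (284, 173, 165, 152), (285, 182, 172, 159), (286, 184, 175, 160), (287, 184, 174, 161), (288, 182, 174, 158), (289, 181, 168, 156), (290, 179, 170, 155), (291, 181, 173, 157), (292, 192, 180, 165), (293, 89, 84, 95), (294, 55, 55, 80), (295, 59, 56, 80), (296, 61, 54, 93), (297, 46, 46, 125), (298, 53, 52, 129), (299, 50, 45, 125), (300, 45, 47, 122), (301, 48, 45, 125), (302, 38, 39, 122), (303, 152, 146, 153), (304, 197, 188, 175), (305, 123, 118, 113)]
294 [(282, 173, 164, 150), (283, 171, 163, 150), (284, 174, 163, 151), (285, 181, 172, 157), (286, 180, 171,
[... 1346 characters left out ...]
 138), (305, 148, 139, 125), (306, 254, 250, 241), (307, 249, 246, 240), (308, 248, 246, 240), (309, 208, 197, 184), (310, 163, 153, 145), (311, 158, 149, 140)]
285 [(270, 246, 243, 238), (271, 252, 250, 243), (272, 175, 169, 181), (273, 61, 58, 124), (274, 45, 44, 127), (275, 54, 50, 75), (276, 58, 55, 76), (277, 59, 55, 74), (278, 54, 49, 74), (279, 60, 55, 81), (280, 59, 56, 81), (281, 59, 57, 84), (282, 54, 53, 77), (283, 56, 55, 82), (300, 172, 165, 149), (301, 168, 160, 145), (302, 150, 145, 136), (303, 146, 140, 134), (304, 158, 150, 133), (305, 75, 77, 157), (306, 37, 37, 122), (307, 33, 33, 118), (308, 255, 255, 244), (309, 219, 205, 189), (310, 196, 185, 173), (311, 151, 144, 135)]
```

Run:
```python
from h import *
p=cv2.imread("pics/side0.png")[:,:,::-1]
c=imaging.get_calibration("side");T=np.array(c["world_to_cam"])
def low(ctr,r,us):
    t=np.radians(np.arange(0,360,1));P=np.c_[ctr[0]+r*np.cos(t),ctr[1]+r*np.sin(t),np.full(360,ctr[2])]
    q=cv2.projectPoints(P,cv2.Rodrigues(T[:3,:3])[0],T[:3,3],np.array(c["mtx"]),np.array(c["dist"]))[0][:,0]
    return [round(max(q[abs(q[:,0]-u)<.7][:,1]),1) for u in us]
us=(288,294,298,304)
print("blue pred",low((.5625,.053,0),.03,us))
for u in us: print(u,[(v,*map(int,p[v,u])) for v in range(192,206)])
print("now pred base .0135",low((.488,-.227,.0135),.03,(280,288,294)),"pad",low((.488,-.227,.009),.036,(280,288,294)))
print("dy sens",low((.488,-.222,.0135),.03,(280,288,294)))
print(bot.read_state()["position"])
```

```text
blue pred [np.float64(201.1), np.float64(202.5), np.float64(202.5), np.float64(200.7)]
288 [(192, 55, 49, 75), (193, 58, 56, 80), (194, 50, 51, 74), (195, 48, 46, 73), (196, 49, 49, 71), (197, 51, 49, 73), (198, 57, 59, 80), (199, 70, 59, 75), (200, 109, 63, 68), (201, 111, 68, 72), (202, 112, 71, 76), (203, 107, 66, 72), (204, 110, 67, 75), (205, 105, 67, 72)]
294 [(192, 169, 161, 147), (193, 173, 163, 147), (194, 174, 163, 149), (195, 176, 167, 150), (196, 173, 163, 149), (197, 175, 165, 148), (198, 50, 49, 69), (199, 53, 53, 80), (200, 50, 48, 74), (201, 68, 59, 77), (202, 111, 64, 71), (203, 107, 65, 71), (204, 111, 69, 78), (205, 109, 67, 76)]
298 [(192, 171, 162, 145), (193, 168, 160, 146), (194, 163, 156, 144), (195, 137, 133, 135), (196, 158, 151, 141), (197, 172, 164, 146), (198, 57, 57, 81), (199, 51, 54, 76), (200, 52, 51, 78), (201, 64, 55, 75), (202, 113, 67, 73), (203, 107, 67, 75), (204, 110, 63, 75), (205, 109, 67, 72)]
304 [(192, 157, 149, 137), (193, 140, 133, 130), (194, 151, 143, 137), (195, 160, 153, 139), (196, 106, 105, 108), (197, 66, 64, 79), (198, 215, 207, 196), (199, 160, 156, 148), (200, 203, 196, 187), (201, 204, 195, 187), (202, 191, 183, 175), (203, 172, 166, 158), (204, 151, 144, 138), (205, 125, 121, 113)]
now pred base .0135 [np.float64(296.1), np.float64(298.6), np.float64(298.3)] pad [np.float64(300.6), np.float64(302.6), np.float64(302.3)]
dy sens [np.float64(294.4), np.float64(296.5), np.float64(296.1)]
[ 0.48948807 -0.22665637  0.15912709]
```

>>> drive_tool:
  commands:
    - {"dx": -0.02, "dy": 0.04, "dz": -0.05, "wx": 0, "wy": 0, "wz": 0, "grip": 10}
    - {"dx": 0, "dy": 0.04, "dz": 0, "wx": 0, "wy": 0, "wz": 0, "grip": 10}
    - {"dx": 0, "dy": 0.03, "dz": 0, "wx": 0, "wy": 0, "wz": 0, "grip": 10}
    - {"dx": 0, "dy": 0, "dz": 0, "wx": 0, "wy": 0, "wz": 0, "grip": 10}

```text
time_s: 8.65
position: [0.4883, -0.2286, 0.1542]
tcp_rot: [[1.0, 0.0, 0.0], [-0.0, -0.0, 1.0], [0.0, -1.0, -0.0]]
force: [-0.4, -0.6, -1.1]
opening: 0.349
```

>>> drive_tool:
  commands:
    - {"dx": 0, "dy": 0.02, "dz": 0, "wx": 0, "wy": 0, "wz": 0, "grip": 10}
    - {"dx": 0, "dy": 0.015, "dz": 0, "wx": 0, "wy": 0, "wz": 0, "grip": 10}
    - {"dx": 0, "dy": 0, "dz": 0, "wx": 0, "wy": 0, "wz": 0, "grip": 10}

```text
time_s: 9.02
position: [0.4884, -0.2288, 0.1541]
tcp_rot: [[1.0, 0.001, -0.0], [0.0, -0.001, 1.0], [0.001, -1.0, -0.001]]
force: [-3.6, -0.5, 7.7]
opening: 0.35
```

>>> drive_tool:
  commands:
    - {"dx": 0, "dy": 0, "dz": 0, "wx": 0, "wy": 0, "wz": 0, "grip": 36}
    - {"dx": 0, "dy": 0, "dz": 0, "wx": 0, "wy": 0, "wz": 0, "grip": 50}
    - {"dx": 0, "dy": 0, "dz": 0, "wx": 0, "wy": 0, "wz": 0, "grip": 60}
    - {"dx": 0, "dy": 0, "dz": 0, "wx": 0, "wy": 0, "wz": 0, "grip": 60}
    - {"dx": 0, "dy": -0.5, "dz": 0, "wx": 0, "wy": 0, "wz": 0, "grip": 60}
    - {"dx": 0, "dy": -1, "dz": 0, "wx": 0, "wy": 0, "wz": 0, "grip": 60}
    - {"dx": 0, "dy": -1, "dz": 0, "wx": 0, "wy": 0, "wz": 0, "grip": 60}
    - {"dx": 0, "dy": -0.4, "dz": 0, "wx": 0, "wy": 0, "wz": 0, "grip": 60}

```text
time_s: 10.02
position: [0.4886, -0.2288, 0.2704]
tcp_rot: [[1.0, 0.002, -0.0], [0.0, -0.001, 1.0], [0.002, -1.0, -0.001]]
force: [0.6, -0.7, -0.1]
opening: 0.689
```

>>> drive_tool:
  commands:
    - {"dx": 0.3, "dy": 0, "dz": 0.5, "wx": 0, "wy": 0, "wz": 0, "grip": 60}
    - {"dx": 0.5, "dy": 0, "dz": 0.85, "wx": 0, "wy": 0, "wz": 0, "grip": 60}
    - {"dx": 0.5, "dy": 0, "dz": 0.85, "wx": 0, "wy": 0, "wz": 0, "grip": 60}
    - {"dx": 0.5, "dy": 0, "dz": 0.85, "wx": 0, "wy": 0, "wz": 0, "grip": 60}
    - {"dx": 0.5, "dy": 0, "dz": 0.85, "wx": 0, "wy": 0, "wz": 0, "grip": 60}
    - {"dx": 0.5, "dy": 0, "dz": 0.85, "wx": 0, "wy": 0, "wz": 0, "grip": 60}
    - {"dx": 0.5, "dy": 0, "dz": 0.85, "wx": 0, "wy": 0, "wz": 0, "grip": 60}
    - {"dx": 0.5, "dy": 0, "dz": 0.85, "wx": 0, "wy": 0, "wz": 0, "grip": 60}

```text
time_s: 11.02
position: [0.6401, 0.0307, 0.2675]
tcp_rot: [[1.0, -0.003, 0.0], [-0.0, 0.0, 1.0], [-0.003, -1.0, 0.0]]
force: [0.6, 0.2, 0.2]
opening: 0.693
```

>>> drive_tool:
  commands:
    - {"dx": 0.4, "dy": 0, "dz": 0.8, "wx": 0, "wy": 0, "wz": 0, "grip": 60}
    - {"dx": 0.09, "dy": 0.4, "dz": 0.4, "wx": 0, "wy": 0, "wz": 0, "grip": 60}
    - {"dx": 0, "dy": 0.7, "dz": 0, "wx": 0, "wy": 0, "wz": 0, "grip": 60}
    - {"dx": 0, "dy": 0.5, "dz": 0, "wx": 0, "wy": 0, "wz": 0, "grip": 60}
    - {"dx": 0, "dy": 0, "dz": 0, "wx": 0, "wy": 0, "wz": 0, "grip": 60}

```text
time_s: 11.65
position: [0.6571, 0.077, 0.2011]
tcp_rot: [[1.0, -0.008, 0.0], [-0.0, -0.0, 1.0], [-0.008, -1.0, -0.0]]
force: [0.5, -0.4, 0.4]
opening: 0.689
```

Run:
```python
from h import *
a=imaging.capture("side")[0][70:210,280:420,::-1]; b=imaging.capture("side")[0][180:350,210:350,::-1]
cv2.imwrite("pics/r1.png",np.hstack([cv2.resize(a,(420,510)),cv2.resize(b,None,fx=2.6,fy=3,interpolation=cv2.INTER_CUBIC)]))
print(bot.read_state()["position"])
```

```text
[0.65940797 0.07697327 0.20414732]
```

View pics/r1.png

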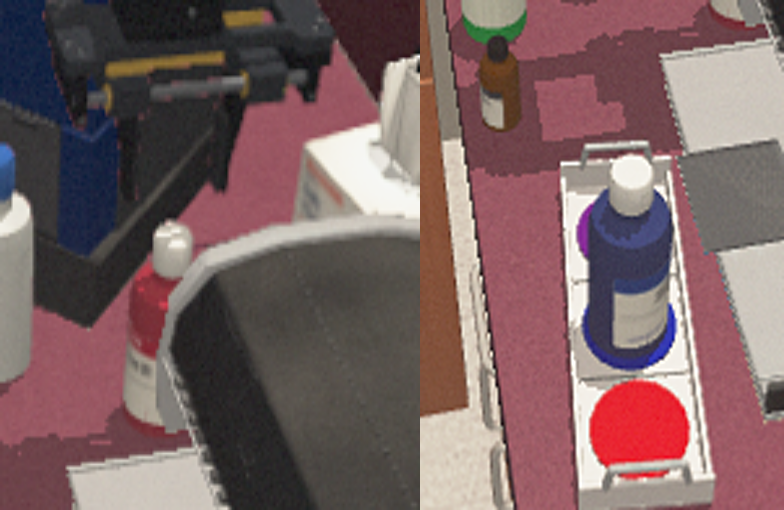

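Blue stands upright on its disc. The fingers (crop 130 and 220) straddle the red cap (173,240), so I'll descend and grip.

>>> drive_tool:
  commands:
    - {"dx": 0, "dy": 0.6, "dz": 0, "wx": 0, "wy": 0, "wz": 0, "grip": 60}
    - {"dx": 0, "dy": 0.6, "dz": 0, "wx": 0, "wy": 0, "wz": 0, "grip": 60}
    - {"dx": 0, "dy": 0.25, "dz": 0, "wx": 0, "wy": 0, "wz": 0, "grip": 60}
    - {"dx": 0, "dy": 0, "dz": 0, "wx": 0, "wy": 0, "wz": 0, "grip": 45}
    - {"dx": 0, "dy": 0, "dz": 0, "wx": 0, "wy": 0, "wz": 0, "grip": 30}
    - {"dx": 0, "dy": 0, "dz": 0, "wx": 0, "wy": 0, "wz": 0, "grip": 10}
    - {"dx": 0, "dy": 0, "dz": 0, "wx": 0, "wy": 0, "wz": 0, "grip": 10}
    - {"dx": 0, "dy": 0, "dz": 0, "wx": 0, "wy": 0, "wz": 0, "grip": 10}

```text
time_s: 12.75
position: [0.6607, 0.0775, 0.1476]
tcp_rot: [[1.0, 0.002, 0.0], [-0.0, -0.0, 1.0], [0.002, -1.0, -0.0]]
force: [0.7, -0.4, 1.9]
opening: 0.355
```

>>> drive_tool:
  commands:
    - {"dx": 0, "dy": -0.4, "dz": 0, "wx": 0, "wy": 0, "wz": 0, "grip": 10}
    - {"dx": 0, "dy": -0.8, "dz": 0, "wx": 0, "wy": 0, "wz": 0, "grip": 10}
    - {"dx": 0, "dy": -0.8, "dz": 0, "wx": 0, "wy": 0, "wz": 0, "grip": 10}
    - {"dx": 0, "dy": -0.8, "dz": 0, "wx": 0, "wy": 0, "wz": 0, "grip": 10}
    - {"dx": 0, "dy": -0.8, "dz": 0, "wx": 0, "wy": 0, "wz": 0, "grip": 10}
    - {"dx": 0, "dy": -0.8, "dz": 0, "wx": 0, "wy": 0, "wz": 0, "grip": 10}
    - {"dx": 0, "dy": -0.4, "dz": 0, "wx": 0, "wy": 0, "wz": 0, "grip": 10}
    - {"dx": -0.15, "dy": 0, "dz": -0.3, "wx": 0, "wy": 0, "wz": 0, "grip": 10}

```text
time_s: 13.75
position: [0.6542, 0.0657, 0.3399]
tcp_rot: [[1.0, 0.002, -0.001], [0.001, -0.0, 1.0], [0.002, -1.0, -0.0]]
force: [0.1, -0.2, -2.4]
opening: 0.35
```

>>> drive_tool:
  commands:
    - {"dx": -0.25, "dy": 0, "dz": -0.5, "wx": 0, "wy": 0, "wz": 0, "grip": 10}
    - {"dx": -0.4, "dy": 0, "dz": -0.8, "wx": 0, "wy": 0, "wz": 0, "grip": 10}
    - {"dx": -0.4, "dy": 0, "dz": -0.8, "wx": 0, "wy": 0, "wz": 0, "grip": 10}
    - {"dx": -0.4, "dy": 0, "dz": -0.8, "wx": 0, "wy": 0, "wz": 0, "grip": 10}
    - {"dx": -0.4, "dy": 0, "dz": -0.8, "wx": 0, "wy": 0, "wz": 0, "grip": 10}
    - {"dx": -0.4, "dy": 0, "dz": -0.8, "wx": 0, "wy": 0, "wz": 0, "grip": 10}
    - {"dx": -0.4, "dy": 0, "dz": -0.8, "wx": 0, "wy": 0, "wz": 0, "grip": 10}
    - {"dx": -0.4, "dy": 0, "dz": -0.8, "wx": 0, "wy": 0, "wz": 0, "grip": 10}

```text
time_s: 14.75
position: [0.5292, -0.1801, 0.337]
tcp_rot: [[1.0, -0.004, 0.001], [-0.001, 0.001, 1.0], [-0.004, -1.0, 0.001]]
force: [-0.0, 0.7, -1.7]
opening: 0.349
```

>>> drive_tool:
  commands:
    - {"dx": -0.4, "dy": 0, "dz": -0.8, "wx": 0, "wy": 0, "wz": 0, "grip": 10}
    - {"dx": -0.4, "dy": 0, "dz": -0.8, "wx": 0, "wy": 0, "wz": 0, "grip": 10}
    - {"dx": -0.4, "dy": 0, "dz": -0.8, "wx": 0, "wy": 0, "wz": 0, "grip": 10}
    - {"dx": -0.15, "dy": 0, "dz": -0.55, "wx": 0, "wy": 0, "wz": 0, "grip": 10}
    - {"dx": 0, "dy": 0, "dz": -0.25, "wx": 0, "wy": 0, "wz": 0, "grip": 10}
    - {"dx": 0, "dy": 0, "dz": 0, "wx": 0, "wy": 0, "wz": 0, "grip": 10}

```text
time_s: 15.5
position: [0.478, -0.3067, 0.3383]
tcp_rot: [[1.0, -0.0, 0.001], [-0.001, 0.001, 1.0], [-0.0, -1.0, 0.001]]
force: [-0.2, 1.1, -1.3]
opening: 0.35
```

>>> drive_tool:
  commands:
    - {"dx": 0, "dy": 0.5, "dz": 0, "wx": 0, "wy": 0, "wz": 0, "grip": 10}
    - {"dx": 0, "dy": 0.8, "dz": 0, "wx": 0, "wy": 0, "wz": 0, "grip": 10}
    - {"dx": 0, "dy": 0.8, "dz": 0, "wx": 0, "wy": 0, "wz": 0, "grip": 10}
    - {"dx": 0, "dy": 0.8, "dz": 0, "wx": 0, "wy": 0, "wz": 0, "grip": 10}
    - {"dx": 0, "dy": 0.7, "dz": 0, "wx": 0, "wy": 0, "wz": 0, "grip": 10}
    - {"dx": 0, "dy": 0.5, "dz": 0, "wx": 0, "wy": 0, "wz": 0, "grip": 10}
    - {"dx": 0, "dy": 0.25, "dz": 0, "wx": 0, "wy": 0, "wz": 0, "grip": 10}
    - {"dx": 0, "dy": 0, "dz": 0, "wx": 0, "wy": 0, "wz": 0, "grip": 10}

```text
time_s: 16.5
position: [0.4781, -0.3056, 0.1644]
tcp_rot: [[1.0, -0.001, -0.001], [0.001, 0.001, 1.0], [-0.001, -1.0, 0.001]]
force: [0.4, -1.1, -1.3]
opening: 0.35
```

```bash
cat >> h.py <<'E'
def outline(n,ctr,r):
    c=imaging.get_calibration(n);T=np.array(c["world_to_cam"])
    t=np.radians(np.arange(0,360,2));P=np.c_[ctr[0]+r*np.cos(t),ctr[1]+r*np.sin(t),np.full(180,ctr[2])]
    return cv2.projectPoints(P,cv2.Rodrigues(T[:3,:3])[0],T[:3,3],np.array(c["mtx"]),np.array(c["dist"]))[0][:,0]
E
python3 - <<'E'
from h import *
p=imaging.capture("side")[0]
s=bot.read_state()["position"];print(s)
q=outline("side",(.4785,-.306,.009),.036);print("pad",q.min(0),q.max(0))
q=outline("side",(.4785,-.306,s[2]-.1468),.030);print("base",q.min(0),q.max(0))
b=p[255:350,250:345,::-1]; cv2.imwrite("pics/r2.png",cv2.resize(b,(570,570),interpolation=cv2.INTER_CUBIC))
E
```

```text
[ 0.47845216 -0.30615024  0.16506609]
pad [274.03150261 305.82501984] [313.06511802 339.50333419]
base [277.30155099 305.58406707] [310.06297393 333.69407726]
```

View pics/r2.png

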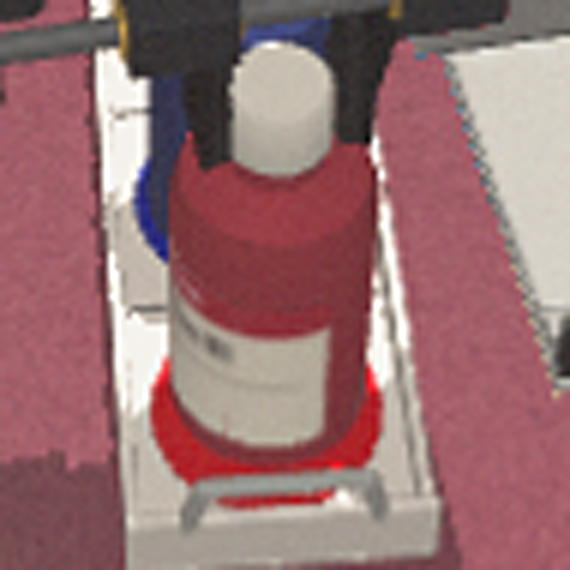

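Red's base (bottom edge crop y 467) matches the prediction within about 1 mm of the pad centre (pad edges 152 to 383, bottom 507). Lowering.

>>> drive_tool:
  commands:
    - {"dx": -0.02, "dy": 0.1, "dz": 0, "wx": 0, "wy": 0, "wz": 0, "grip": 10}
    - {"dx": 0, "dy": 0.06, "dz": 0, "wx": 0, "wy": 0, "wz": 0, "grip": 10}
    - {"dx": 0, "dy": 0.03, "dz": 0, "wx": 0, "wy": 0, "wz": 0, "grip": 10}
    - {"dx": 0, "dy": 0.02, "dz": 0, "wx": 0, "wy": 0, "wz": 0, "grip": 10}
    - {"dx": 0, "dy": 0, "dz": 0, "wx": 0, "wy": 0, "wz": 0, "grip": 10}

```text
time_s: 17.18
position: [0.4772, -0.3066, 0.1565]
tcp_rot: [[1.0, 0.0, 0.0], [-0.0, -0.0, 1.0], [0.0, -1.0, -0.0]]
force: [-0.3, 0.8, -0.1]
opening: 0.35
```

>>> drive_tool:
  commands:
    - {"dx": 0, "dy": 0.02, "dz": 0, "wx": 0, "wy": 0, "wz": 0, "grip": 10}
    - {"dx": 0, "dy": 0, "dz": 0, "wx": 0, "wy": 0, "wz": 0, "grip": 10}

```text
time_s: 17.42
position: [0.4775, -0.3068, 0.1564]
tcp_rot: [[1.0, 0.001, 0.0], [-0.0, -0.001, 1.0], [0.001, -1.0, -0.001]]
force: [-0.6, 0.4, 5.1]
opening: 0.351
```

>>> drive_tool:
  commands:
    - {"dx": 0, "dy": 0, "dz": 0, "wx": 0, "wy": 0, "wz": 0, "grip": 36}
    - {"dx": 0, "dy": 0, "dz": 0, "wx": 0, "wy": 0, "wz": 0, "grip": 50}
    - {"dx": 0, "dy": 0, "dz": 0, "wx": 0, "wy": 0, "wz": 0, "grip": 60}
    - {"dx": 0, "dy": 0, "dz": 0, "wx": 0, "wy": 0, "wz": 0, "grip": 60}
    - {"dx": 0, "dy": -0.5, "dz": 0, "wx": 0, "wy": 0, "wz": 0, "grip": 60}
    - {"dx": 0, "dy": -1, "dz": 0, "wx": 0, "wy": 0, "wz": 0, "grip": 60}
    - {"dx": 0, "dy": -1, "dz": 0, "wx": 0, "wy": 0, "wz": 0, "grip": 60}
    - {"dx": 0, "dy": -0.5, "dz": 0, "wx": 0, "wy": 0, "wz": 0, "grip": 60}

```text
time_s: 18.42
position: [0.4778, -0.3071, 0.2779]
tcp_rot: [[1.0, 0.003, 0.0], [-0.0, -0.003, 1.0], [0.003, -1.0, -0.003]]
force: [0.8, 0.2, -0.2]
opening: 0.689
```

Run:
```python
from h import *
d=np.load("top0.npy"); P=[]
for v in range(0,300,3):
    for u in range(0,200,3):
        if d[v,u]>0:
            o,r=ray("top",(u,v)); p=o+r*d[v,u]
            if p[2]>.2: P.append(p)
P=np.array(P)
for y in np.arange(.5,.14,-.04):
    m=abs(P[:,1]-y)<.02
    if m.any(): print(round(y,2),"min x",P[m,0].min().round(3))
D=np.linalg.norm(P[:,:2]-[.429,.2065],axis=1);i=D.argmin();print("nearest to purple",D[i],P[i]); print(bot.read_state()["joint_positions"])
```

```text
Traceback (most recent call last):
  File "h.py", line 4, in ray
    c=imaging.get_calibration(n); T=np.array(c["world_to_cam"])
ValueError: time passes only in moves, steps and waits
```

```bash
sed -i 's/^def ray/from functools import lru_cache\ncal=lru_cache(None)(imaging.get_calibration)\ndef ray/; s/c=imaging.get_calibration(n)/c=cal(n)/' h.py
python3 - <<'E'
from h import *
d=np.load("top0.npy"); P=[]
for v in range(0,300,3):
    for u in range(0,200,3):
        if d[v,u]>0:
            o,r=ray("top",(u,v)); p=o+r*d[v,u]
            if p[2]>.2: P.append(p)
P=np.array(P)
for y in np.arange(.5,.14,-.04):
    m=abs(P[:,1]-y)<.02
    if m.any(): print(round(y,2),"min x",P[m,0].min().round(3))
D=np.linalg.norm(P[:,:2]-[.429,.2065],axis=1);i=D.argmin();print("nearest to purple",D[i],P[i]); s=bot.read_state();print(s["time_s"],s["joint_positions"])
E
```

```text
0.42 min x 0.392
0.38 min x 0.42
0.34 min x 0.455
0.3 min x 0.497
0.26 min x 0.533
0.22 min x 0.565
0.18 min x 0.61
nearest to purple 0.1254276938178966 [0.51996761 0.29285393 0.35940706]
18.425 [-4.40025295e+01  2.35540426e+01  8.83222791e+01 -5.03338347e-05
  6.79102088e+01 -4.39966924e+01]
```

>>> drive_tool:
  commands:
    - {"dx": 0, "dy": -0.2, "dz": 0, "wx": 0, "wy": 0.1, "wz": 0, "grip": 60}
    - {"dx": 0, "dy": -0.2, "dz": 0, "wx": 0, "wy": 0.1, "wz": 0, "grip": 60}
    - {"dx": 0, "dy": 0, "dz": 0, "wx": 0, "wy": 0.1, "wz": 0, "grip": 60}
    - {"dx": 0, "dy": 0, "dz": 0, "wx": 0, "wy": 0.1, "wz": 0, "grip": 60}
    - {"dx": 0, "dy": 0, "dz": 0, "wx": 0, "wy": 0.1, "wz": 0, "grip": 60}
    - {"dx": 0, "dy": 0, "dz": 0, "wx": 0, "wy": 0, "wz": 0, "grip": 60}

```text
time_s: 19.18
position: [0.477, -0.3064, 0.2914]
tcp_rot: [[0.708, -0.0, 0.706], [-0.706, 0.0, 0.708], [-0.0, -1.0, -0.0]]
force: [0.5, -0.2, -0.6]
opening: 0.685
```

>>> drive_tool:
  commands:
    - {"dx": -0.5, "dy": 0, "dz": 0.4, "wx": 0, "wy": 0, "wz": 0, "grip": 60}
    - {"dx": -0.7, "dy": 0, "dz": 0.58, "wx": 0, "wy": 0, "wz": 0, "grip": 60}
    - {"dx": -0.7, "dy": 0, "dz": 0.58, "wx": 0, "wy": 0, "wz": 0, "grip": 60}
    - {"dx": -0.7, "dy": 0, "dz": 0.58, "wx": 0, "wy": 0, "wz": 0, "grip": 60}
    - {"dx": -0.7, "dy": 0, "dz": 0.58, "wx": 0, "wy": 0, "wz": 0, "grip": 60}
    - {"dx": -0.7, "dy": 0, "dz": 0.58, "wx": 0, "wy": 0, "wz": 0, "grip": 60}
    - {"dx": -0.7, "dy": 0, "dz": 0.58, "wx": 0, "wy": 0, "wz": 0, "grip": 60}
    - {"dx": -0.7, "dy": 0, "dz": 0.58, "wx": 0, "wy": 0, "wz": 0, "grip": 60}

```text
time_s: 20.18
position: [0.4503, -0.0265, 0.2916]
tcp_rot: [[0.709, 0.0, 0.705], [-0.705, -0.0, 0.709], [0.0, -1.0, 0.0]]
force: [-0.1, 0.1, 0.2]
opening: 0.689
```

>>> drive_tool:
  commands:
    - {"dx": -0.7, "dy": 0, "dz": 0.58, "wx": 0, "wy": 0, "wz": 0, "grip": 60}
    - {"dx": -0.7, "dy": 0, "dz": 0.58, "wx": 0, "wy": 0, "wz": 0, "grip": 60}
    - {"dx": -0.7, "dy": 0, "dz": 0.58, "wx": 0, "wy": 0, "wz": 0, "grip": 60}
    - {"dx": -0.7, "dy": 0, "dz": 0.58, "wx": 0, "wy": 0, "wz": 0, "grip": 60}
    - {"dx": -0.7, "dy": 0, "dz": 0.58, "wx": 0, "wy": 0, "wz": 0, "grip": 60}
    - {"dx": -0.7, "dy": 0, "dz": 0.58, "wx": 0, "wy": 0, "wz": 0, "grip": 60}
    - {"dx": -0.3, "dy": 0, "dz": 0.28, "wx": 0, "wy": 0, "wz": 0, "grip": 60}
    - {"dx": 0, "dy": 0, "dz": 0, "wx": 0, "wy": 0, "wz": 0, "grip": 60}

```text
time_s: 21.18
position: [0.4296, 0.2064, 0.2915]
tcp_rot: [[0.709, 0.0, 0.705], [-0.705, -0.001, 0.709], [0.0, -1.0, -0.0]]
force: [-0.0, -0.6, 0.7]
opening: 0.691
```

Descend to 0.203 and check before closing in.

>>> drive_tool:
  commands:
    - {"dx": 0, "dy": 0.6, "dz": 0, "wx": 0, "wy": 0, "wz": 0, "grip": 60}
    - {"dx": 0, "dy": 0.9, "dz": 0, "wx": 0, "wy": 0, "wz": 0, "grip": 60}
    - {"dx": 0, "dy": 0.7, "dz": 0, "wx": 0, "wy": 0, "wz": 0, "grip": 60}
    - {"dx": 0, "dy": 0, "dz": 0, "wx": 0, "wy": 0, "wz": 0, "grip": 60}

```text
time_s: 21.68
position: [0.4284, 0.2044, 0.2019]
tcp_rot: [[0.706, -0.005, 0.708], [-0.708, -0.002, 0.706], [-0.003, -1.0, -0.005]]
force: [-0.7, 0.5, 0.2]
opening: 0.692
```

Run:
```python
from h import *
p=imaging.capture("side")[0]; a=p[60:230,170:330,::-1]; b=p[180:350,210:350,::-1]
cv2.imwrite("pics/p1.png",np.hstack([cv2.resize(a,None,fx=2.6,fy=2.6),cv2.resize(b,None,fx=2.6,fy=2.6)]))
```

```text
(no output)
```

View pics/p1.png

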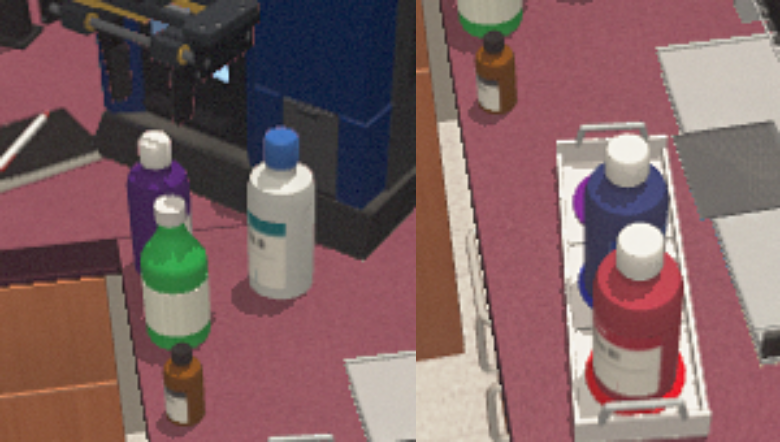

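Red and blue stand upright on their discs. The gripper straddles the purple cap (155,145), with green well clear. Gripping.

>>> drive_tool:
  commands:
    - {"dx": 0, "dy": 0.6, "dz": 0, "wx": 0, "wy": 0, "wz": 0, "grip": 60}
    - {"dx": 0, "dy": 0.6, "dz": 0, "wx": 0, "wy": 0, "wz": 0, "grip": 60}
    - {"dx": 0, "dy": 0.25, "dz": 0, "wx": 0, "wy": 0, "wz": 0, "grip": 60}
    - {"dx": 0, "dy": 0, "dz": 0, "wx": 0, "wy": 0, "wz": 0, "grip": 45}
    - {"dx": 0, "dy": 0, "dz": 0, "wx": 0, "wy": 0, "wz": 0, "grip": 30}
    - {"dx": 0, "dy": 0, "dz": 0, "wx": 0, "wy": 0, "wz": 0, "grip": 10}
    - {"dx": 0, "dy": 0, "dz": 0, "wx": 0, "wy": 0, "wz": 0, "grip": 10}
    - {"dx": 0, "dy": 0, "dz": 0, "wx": 0, "wy": 0, "wz": 0, "grip": 10}

```text
time_s: 22.72
position: [0.4298, 0.2063, 0.146]
tcp_rot: [[0.707, 0.001, 0.707], [-0.707, 0.0, 0.707], [0.0, -1.0, 0.001]]
force: [-1.6, 0.6, 4.0]
opening: 0.351
```

>>> drive_tool:
  commands:
    - {"dx": 0, "dy": -0.4, "dz": 0, "wx": 0, "wy": 0, "wz": 0, "grip": 10}
    - {"dx": 0, "dy": -0.8, "dz": 0, "wx": 0, "wy": 0, "wz": 0, "grip": 10}
    - {"dx": 0, "dy": -0.8, "dz": 0, "wx": 0, "wy": 0, "wz": 0, "grip": 10}
    - {"dx": 0, "dy": -0.8, "dz": 0, "wx": 0, "wy": 0, "wz": 0, "grip": 10}
    - {"dx": 0, "dy": -0.8, "dz": 0, "wx": 0, "wy": 0, "wz": 0, "grip": 10}
    - {"dx": 0, "dy": -0.8, "dz": 0, "wx": 0, "wy": 0, "wz": 0, "grip": 10}
    - {"dx": 0, "dy": -0.5, "dz": 0, "wx": 0, "wy": 0, "wz": 0, "grip": 10}
    - {"dx": 0, "dy": 0, "dz": 0, "wx": 0, "wy": 0, "wz": 0, "grip": 10}

```text
time_s: 23.72
position: [0.4302, 0.2061, 0.3426]
tcp_rot: [[0.707, 0.003, 0.707], [-0.707, 0.0, 0.707], [0.002, -1.0, 0.003]]
force: [-0.2, 0.2, -2.1]
opening: 0.352
```

>>> drive_tool:
  commands:
    - {"dx": 0.3, "dy": 0, "dz": -0.2, "wx": 0, "wy": 0, "wz": 0, "grip": 10}
    - {"dx": 0.6, "dy": 0, "dz": -0.4, "wx": 0, "wy": 0, "wz": 0, "grip": 10}
    - {"dx": 0.7, "dy": 0, "dz": -0.5, "wx": 0, "wy": 0, "wz": 0, "grip": 10}
    - {"dx": 0.7, "dy": 0, "dz": -0.5, "wx": 0, "wy": 0, "wz": 0, "grip": 10}
    - {"dx": 0.7, "dy": 0, "dz": -0.5, "wx": 0, "wy": 0, "wz": 0, "grip": 10}
    - {"dx": 0.7, "dy": 0, "dz": -0.5, "wx": 0, "wy": 0, "wz": 0, "grip": 10}
    - {"dx": 0.7, "dy": 0, "dz": -0.5, "wx": 0, "wy": 0, "wz": 0, "grip": 10}
    - {"dx": 0.7, "dy": 0, "dz": -0.5, "wx": 0, "wy": 0, "wz": 0, "grip": 10}

```text
time_s: 24.72
position: [0.471, -0.0419, 0.3399]
tcp_rot: [[0.707, -0.004, 0.708], [-0.708, 0.001, 0.707], [-0.003, -1.0, -0.002]]
force: [0.5, 0.6, -1.7]
opening: 0.351
```

>>> drive_tool:
  commands:
    - {"dx": 0.7, "dy": 0, "dz": -0.5, "wx": 0, "wy": 0, "wz": 0, "grip": 10}
    - {"dx": 0.7, "dy": 0, "dz": -0.5, "wx": 0, "wy": 0, "wz": 0, "grip": 10}
    - {"dx": 0.6, "dy": 0, "dz": -0.3, "wx": 0, "wy": 0, "wz": 0, "grip": 10}
    - {"dx": 0.37, "dy": 0, "dz": -0.15, "wx": 0, "wy": 0, "wz": 0, "grip": 10}
    - {"dx": 0, "dy": 0, "dz": 0, "wx": 0, "wy": 0, "wz": 0, "grip": 10}

```text
time_s: 25.35
position: [0.4978, -0.1489, 0.3405]
tcp_rot: [[0.706, -0.002, 0.708], [-0.708, 0.001, 0.706], [-0.002, -1.0, -0.001]]
force: [-0.3, 0.9, -1.6]
opening: 0.355
```

>>> drive_tool:
  commands:
    - {"dx": 0, "dy": 0.5, "dz": 0, "wx": 0, "wy": 0, "wz": 0, "grip": 10}
    - {"dx": 0, "dy": 0.8, "dz": 0, "wx": 0, "wy": 0, "wz": 0, "grip": 10}
    - {"dx": 0, "dy": 0.8, "dz": 0, "wx": 0, "wy": 0, "wz": 0, "grip": 10}
    - {"dx": 0, "dy": 0.8, "dz": 0, "wx": 0, "wy": 0, "wz": 0, "grip": 10}
    - {"dx": 0, "dy": 0.8, "dz": 0, "wx": 0, "wy": 0, "wz": 0, "grip": 10}
    - {"dx": 0, "dy": 0.5, "dz": 0, "wx": 0, "wy": 0, "wz": 0, "grip": 10}
    - {"dx": 0, "dy": 0.2, "dz": 0, "wx": 0, "wy": 0, "wz": 0, "grip": 10}
    - {"dx": 0, "dy": 0, "dz": 0, "wx": 0, "wy": 0, "wz": 0, "grip": 10}

```text
time_s: 26.35
position: [0.4978, -0.1474, 0.1654]
tcp_rot: [[0.708, -0.001, 0.707], [-0.707, 0.001, 0.708], [-0.001, -1.0, -0.0]]
force: [-0.0, -0.1, -1.8]
opening: 0.35
```

Run:
```python
from h import *
p=imaging.capture("side")[0]
s=bot.read_state()["position"];print(s)
for nm,c,r in(("pad",(.498,-.148,.009),.036),("base",(.498,-.148,s[2]-.1458),.030)):
    q=outline("side",c,r);print(nm,q.min(0),q.max(0))
b=p[190:285,240:335,::-1]; cv2.imwrite("pics/p2.png",cv2.resize(b,(570,570),interpolation=cv2.INTER_CUBIC))
```

```text
[ 0.49832901 -0.14780873  0.16601548]
pad [269.13834748 244.2674992 ] [303.50650558 270.29806792]
base [271.9770053  242.76366182] [300.84007856 264.46020064]
```

View pics/p2.png

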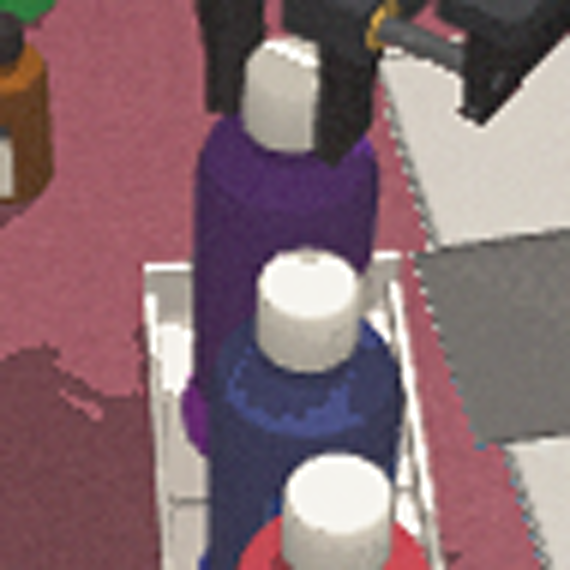

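Purple's left edge (crop x 194, u≈272.3) matches the prediction of 272.0. Its front edge is hidden by blue. Lowering.

>>> drive_tool:
  commands:
    - {"dx": 0, "dy": 0.1, "dz": 0, "wx": 0, "wy": 0, "wz": 0, "grip": 10}
    - {"dx": 0, "dy": 0.07, "dz": 0, "wx": 0, "wy": 0, "wz": 0, "grip": 10}
    - {"dx": 0, "dy": 0.04, "dz": 0, "wx": 0, "wy": 0, "wz": 0, "grip": 10}
    - {"dx": 0, "dy": 0.02, "dz": 0, "wx": 0, "wy": 0, "wz": 0, "grip": 10}
    - {"dx": 0, "dy": 0, "dz": 0, "wx": 0, "wy": 0, "wz": 0, "grip": 10}

```text
time_s: 27.02
position: [0.498, -0.1481, 0.1563]
tcp_rot: [[0.707, -0.0, 0.707], [-0.707, 0.0, 0.707], [-0.0, -1.0, -0.0]]
force: [-0.6, 0.6, -1.1]
opening: 0.348
```

>>> drive_tool:
  commands:
    - {"dx": 0, "dy": 0.02, "dz": 0, "wx": 0, "wy": 0, "wz": 0, "grip": 10}
    - {"dx": 0, "dy": 0.015, "dz": 0, "wx": 0, "wy": 0, "wz": 0, "grip": 10}
    - {"dx": 0, "dy": 0, "dz": 0, "wx": 0, "wy": 0, "wz": 0, "grip": 10}

```text
time_s: 27.4
position: [0.4981, -0.1481, 0.1551]
tcp_rot: [[0.707, 0.0, 0.707], [-0.707, -0.0, 0.707], [0.0, -1.0, 0.0]]
force: [-0.3, 0.1, -0.7]
opening: 0.355
```

>>> drive_tool:
  commands:
    - {"dx": 0, "dy": 0.02, "dz": 0, "wx": 0, "wy": 0, "wz": 0, "grip": 10}
    - {"dx": 0, "dy": 0, "dz": 0, "wx": 0, "wy": 0, "wz": 0, "grip": 10}

```text
time_s: 27.65
position: [0.4982, -0.148, 0.155]
tcp_rot: [[0.707, 0.001, 0.707], [-0.707, -0.0, 0.707], [0.001, -1.0, 0.0]]
force: [-1.1, 1.8, 5.5]
opening: 0.351
```

Contact at 5.5 N. I'll release, rise and back away to the left so the top camera is clear.

>>> drive_tool:
  commands:
    - {"dx": 0, "dy": 0, "dz": 0, "wx": 0, "wy": 0, "wz": 0, "grip": 36}
    - {"dx": 0, "dy": 0, "dz": 0, "wx": 0, "wy": 0, "wz": 0, "grip": 50}
    - {"dx": 0, "dy": 0, "dz": 0, "wx": 0, "wy": 0, "wz": 0, "grip": 60}
    - {"dx": 0, "dy": 0, "dz": 0, "wx": 0, "wy": 0, "wz": 0, "grip": 60}
    - {"dx": 0, "dy": -0.5, "dz": 0, "wx": 0, "wy": 0, "wz": 0, "grip": 60}
    - {"dx": 0, "dy": -1, "dz": 0, "wx": 0, "wy": 0, "wz": 0, "grip": 60}
    - {"dx": 0, "dy": -1, "dz": 0, "wx": 0, "wy": 0, "wz": 0, "grip": 60}
    - {"dx": 0, "dy": -1, "dz": 0, "wx": 0, "wy": 0, "wz": 0, "grip": 60}

```text
time_s: 28.65
position: [0.4979, -0.148, 0.2953]
tcp_rot: [[0.707, -0.0, 0.707], [-0.707, 0.0, 0.707], [-0.0, -1.0, -0.0]]
force: [0.7, -0.6, -0.4]
opening: 0.689
```

>>> drive_tool:
  commands:
    - {"dx": -0.7, "dy": 0, "dz": 0.55, "wx": 0, "wy": 0, "wz": 0, "grip": 60}
    - {"dx": -0.7, "dy": 0, "dz": 0.55, "wx": 0, "wy": 0, "wz": 0, "grip": 60}
    - {"dx": -0.7, "dy": 0, "dz": 0.55, "wx": 0, "wy": 0, "wz": 0, "grip": 60}
    - {"dx": -0.7, "dy": 0, "dz": 0.55, "wx": 0, "wy": 0, "wz": 0, "grip": 60}
    - {"dx": -0.7, "dy": 0, "dz": 0.55, "wx": 0, "wy": 0, "wz": 0, "grip": 60}
    - {"dx": -0.7, "dy": 0, "dz": 0.55, "wx": 0, "wy": 0, "wz": 0, "grip": 60}
    - {"dx": -0.7, "dy": 0, "dz": 0.55, "wx": 0, "wy": 0, "wz": 0, "grip": 60}
    - {"dx": 0, "dy": 0, "dz": 0, "wx": 0, "wy": 0, "wz": 0, "grip": 60}

```text
time_s: 29.65
position: [0.4676, 0.1012, 0.294]
tcp_rot: [[0.71, -0.001, 0.705], [-0.705, 0.0, 0.71], [-0.001, -1.0, -0.0]]
force: [-0.7, -0.8, -0.2]
opening: 0.687
```

Run:
```python
from h import *
p=imaging.capture("top")[0]; a=p[200:270,295:430,::-1]
b=imaging.capture("side")[0][100:350,190:360,::-1]
cv2.imwrite("pics/f1.png",cv2.resize(a,(675,350),interpolation=cv2.INTER_CUBIC)); cv2.imwrite("pics/f2.png",cv2.resize(b,(408,600),interpolation=cv2.INTER_CUBIC))
```

```text
(no output)
```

View pics/f1.png

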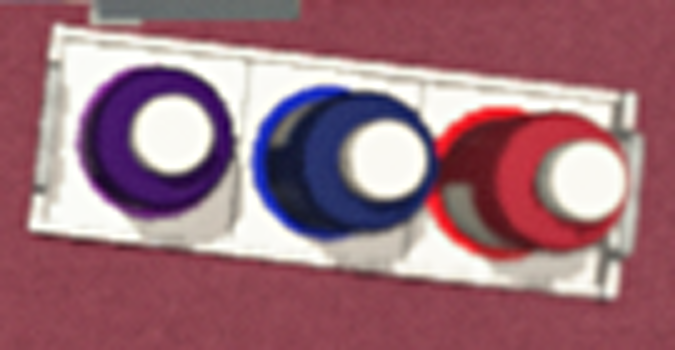

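View pics/f2.png

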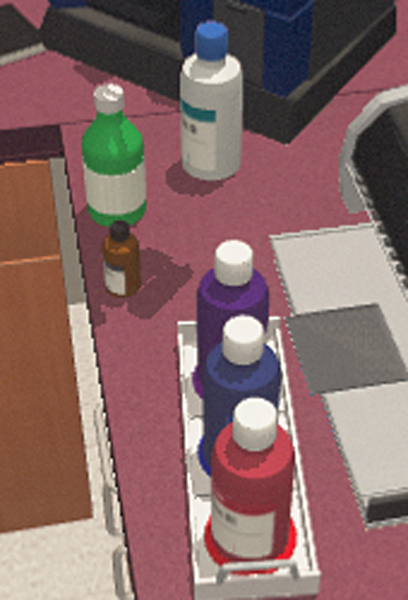

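Run:
```python
from h import *
g=lambda x,y:((x+.5)/5-.5+295,(y+.5)/5-.5+200)
for k,c,pad in(("purple",(173,136),(.4971,-.1469)),("blue",(386,160),(.4871,-.2262)),("red",(584,181),(.4779,-.3051))):
    q=atz("top",g(*c),.154); print(k,q[:2].round(4),"minus pad (top view) mm",((q[:2]-pad)*1000).round(1))
```

```text
purple [ 0.4952 -0.1437] minus pad (top view) mm [-1.9  3.2]
blue [ 0.4854 -0.226 ] minus pad (top view) mm [-1.7  0.2]
red [ 0.4768 -0.3032] minus pad (top view) mm [-1.1  1.9]
```

```bash
python3 -c "
from rig import workorder
print(workorder.hand_in())"
```

```text
the job is handed in; nothing more can be done
None
```

All three stain bottles now stand upright and released on their own discs, set down in the order blue, red, purple, and the job is handed in at about 30 s of the 96 s allowed. I gripped each one by the cap and lowered it until the wrist read 5 to 8 N of contact before letting go.

- **Final check:** the last top view puts each cap within about 4 mm of its disc's centre: blue 1.7 mm, red 2.2 mm, purple 3.7 mm. The two cameras disagree with each other by about 3 mm, so these are rough figures.
- **Purple:** this one is the least certain. Blue hid the front edge of its base, so I could only check it sideways before release and by the later top view.
- **Other bottles:** green, saline and oil stand upright in the last side view. I compared their positions by eye only and did not re-measure them.
- **Robot:** at hand-in the gripper was open and clear of everything, about 0.29 m up. The highest outside force I saw was about 8 N.

I viewed 12 of the 14 pictures.

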